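# Clear the spice carousel and bring the yellow-lidded jar round to the pointer

## Task

Lift the steel canister by its handle off the stand in the middle of the spice carousel and set it down gently, upright and well inside the blue plate, and let go of it. Then turn the carousel, without spinning it fast, until the jar with the yellow lid is in line with the yellow pointer on the carousel's base, and finish with the gripper still holding the carousel (by a jar's knob, for example) so that it stays still there: do not let go at the end. Leave the other things on the slab alone.

Things in the scene. Friction and masses are not known exactly. Their poses are not given: they have to be found in the camera images.
- carousel: The fixed base of the spice carousel, a dark steel disc 230 mm across, bolted to the slab its yaw differing by up to 40 degrees either way. Origin: on the turning axis, at the height of the slab's surface; z up. A yellow pointer lies on the slab and sticks out along the base's own -x direction.
- pointer_tip (a point): The tip of the yellow pointer, 181 mm from the turning axis, 12 mm above the slab. The pointer is 22 mm wide, 12 mm high.
- turntable: The turning part: wooden disc 260 mm across, top 36 mm above the slab, with five jars, 72 degrees apart, in one rigid piece with it: four brown with dark lids, one white with a yellow lid. Origin on the turning axis at slab height; its own -x runs through the yellow-lidded jar. Turns either way without stops, friction about 0.06 N m, stays where left. Mid stand: 92 mm across, top at 100 mm.
- yellow_knob (a point): Gripping point on the axis of the yellow lid's knob, 12 mm below its top, 132 mm above the slab, 95 mm from the turning axis. All five jars: 56 mm across, flat lids 54 mm across with tops 108 mm above the slab, each with a fixed upright round knob 20 mm in diameter and 36 mm high. Moving a held knob along a circle about the axis turns the carousel.
- canister_center (a point): Centre of the loose closed steel canister (84 mm across, lid 87 mm across, body and lid 78 mm high, 0.3 to 0.6 kg): on its axis, 39 mm above its underside (foot 76 mm across). z up along its axis. It begins on the carousel's stand.
- canister_handle (a point): Middle of the canister's rigid black handle, 124 mm above the canister's underside: a round bar 12 mm thick. The bar is straight for 26 mm either way of this point along the canister's own y axis, then runs down to the sides; its underside is 40 mm clear of the lid. Grip it from above, closing along the canister's own x axis.
- canister: The same canister; origin at the centre of its underside.
- plate_floor (a point): Centre of the upper face of the flat inside of the blue plastic plate, 5 mm above the slab. The flat is 164 mm across; the sloping rim is 216 mm across and 16 mm high.
- plate: The same blue plate, loose, 0.22 kg; origin at the centre of its underside.
- cooker_lid: Bystander: aluminium pressure-cooker lid 208 mm across with a black handle; origin at the centre of its underside.
- chimta: Bystander: steel chimta tongs 270 mm long lying along their own x axis; origin under the middle.
- stoneware_jar: Bystander: white and blue stoneware jar 110 mm across, 124 mm high; origin at the centre of its underside.
- soap_dispenser: Bystander: clear empty soap dispenser with a white push top, 68 mm across, 175 mm high; origin at the centre of its underside.
- mug: Bystander: green mug 80 mm across, 85 mm high; origin at the centre of its underside.
- mortar: Bystander: marble mortar 110 mm across, 70 mm high; origin at the centre of its underside.
Things that resemble listed ones, but are neither listed nor needed, are in the scene too. Leave any red look-alike of the canister alone.

How it is judged:
On the way, in this order (a step that is already met when the one before it is completed fails the run):
1. the canister stands upright on the blue plate and has been let go (horizontal distance between canister_center and plate_floor below 0.05 m and angle between canister_center's own z axis and vertical below 0.1 rad and z of canister_center in the frame of plate_floor below 0.046 m and contact force between canister and plate above 1 N and contact force between canister and the fingers below 0.05 N and linear speed of canister below 0.03 m/s), for 0.2 s.
2. the yellow-lidded jar is in line with the pointer, turned there by the gripper (x of yellow_knob in the frame of carousel below -0.08 m and y of yellow_knob in the frame of carousel between -0.013 and 0.013 m and contact force between turntable and the fingers above 2 N), for 0.2 s.
At the end, for the whole second after the job is handed in: Canister upright (0.1 rad), at rest on the plate, within 50 mm of its centre, not touched by the fingers; yellow jar's knob on the pointer's side, within 13 mm sideways of the pointer's line; turntable still (under 0.08 rad/s) and held by the fingers with over 2 N (all of step 1 and all of step 2 and angular speed of turntable below 0.08 rad/s); the arm keeps its last pose, push and grip.
It fails at once if a bystander is moved by more than 30 mm (distance of any of cooker_lid, chimta, stoneware_jar, soap_dispenser, mug, mortar from where it was at the start of the episode above 0.03 m).
It fails at once if the canister tips by more than 0.7 rad (angle between canister_center's own z axis and vertical above 0.7 rad).
It fails at once if the canister is dropped onto the plate or slab (moving faster than 0.5 m/s within 20 mm of the slab) (height (world z) of canister below 0.02 m and linear speed of canister above 0.5 m/s).
It fails at once if the turntable is spun faster than 3 rad/s (angular speed of turntable above 3 rad/s).
It also fails if it takes over 72 s, if anything falls off the work surface, if the arm or the gripper's body presses on something with over 40 N, if the wrist force passes 120 N, or if a joint passes its speed limit or range.

## Robot

A 6-joint arm with a two-finger parallel gripper is mounted at the origin on the work surface. World frame = base frame: x ahead of the robot, y to its left, z up, the work surface at z = 0. Lengths are in m, angles in rad, forces in N, time in s.
With the tool pointing down it reaches from about 0.325 to 0.75 m from the base axis. Payload 7.6 kg.
Tool frame: the origin (TCP) lies between the finger pads; the fingertips stand 22 mm ahead of it and the grasp point (between the pads) lies 3 mm ahead of it; z points along the fingers, y is the line along which they close (so a half turn about z gives the same grasp; the last joint's range is limited). The gripper opens to 85 mm and grips with 20 to 120 N. Pads are 22 mm wide; open, the fingers measure 114 mm over their backs; the gripper's body (76 mm by 85 mm) begins 54 mm behind the grasp point. The pads swing forward as they close: fully open they stand 13 mm farther back than shut.
Start: joints at [1.088, 0.052, 1.401, -0, 1.689, -0.07], TCP at [0.211, 0.481, 0.227] pointing down, gripper open.
Joint ranges: [-2.9, 2.9], [-0.91, 2.17], [0.12, 2.37], [-1.06, 4.2], [0.26, 2.73], [-2.93, 2.93]. Speed limits (rad/s): [2.57, 2.57, 3.01, 3.14, 3.14, 3.14].

## Interface

Orientations are given as a rotation vector (axis times angle).
In Python, from rig import telemetry, eyes, robot gives the robot as it stands.
- The arm moves only by the tool apply_moves, never from a script. Its arguments are lists of equal length, an entry for each row: "hand": the gripper command: -1 is shut, 1 is fully open, values between are in proportion; "travel": the shift along the tool's x, y, z in units of 40 mm (1.0 is 40 mm), a list of three; "spin": the turn about the tool's z in units of 6 degrees (1.0 is 6 degrees). In form: {"hand": [hand, ...], "travel": [[tx, ty, tz], ...], "spin": [spin, ...]}. A call has 1 to 10 rows; each row shifts and turns the commanded pose from where the row before left it, along the tool's axes as they then stand; what a row does not reach is not made up. A row lasts 1/10 s, in which the tool goes at most 50 mm and 8.59 degrees, less where a joint would pass 70% of its speed; a pose out of reach is approached as far as the arm can. A call is refused whole if a number of a shift passes 1 or a number of a turn 1, either way. A call with a gripper value outside its range is refused whole. The fingers move at their own pace and stop on an object; "squeeze" is the grip in N (left out, the last holds). Time passes only in rows, so rows that do not move let the fingers close. It gives the time, the measured TCP pose, the force, the opening and the grip force at its end, in the units of the state.
- telemetry.sense(): the state, without advancing time (a new reading comes with each control period).
- eyes.grab_frame(name): name is "side" or "top"; returns the picture (420x560x3 uint8, red, green, blue); there is no depth.
- eyes.camera_model(name): a dict with "camera_matrix" (3x3 intrinsics, pixels), "camera_from_world" (4x4, takes a point from world to camera coordinates). Camera axes: x right, y down, z forward; pixel columns grow to the right and rows downward; lengths in m; the calibration is good to about 2 mm. A picture is of the moment at which its call begins. camera_model takes no time and is no camera call.
- robot.sign_off(): hands the job in; it is judged then, once.
The state is a dict: "time_s": time; "joint_pos": joint angles; "joint_vel": joint speeds; "joint_efforts": joint torques, N m; "tcp_pos": TCP position; "tcp_rot": TCP orientation; "force": force on the tool from outside, world axes, zero at the start; "moment": the same for the moment, N m; "grip_width": finger opening in m; "grip_force": force on a finger pad.
Only numpy, scipy, OpenCV 4.12 (cv2) and the standard library are available. Lean on these libraries where they do the work, as an engineer would, in place of code of your own. Each camera call takes 0.05 s, during which the arm holds its last target. There are 200 camera calls.

## Working session

There is one attempt and no reset: what is moved stays moved. The work goes in short steps, Python scripts to look and compute and a tool call to move; the robot and the scene stay as the last step left them, time stands still between calls to the robot, and variables do not carry over. Pictures are saved under pics/ and viewed, at most 11 in all, crops included, and the job is handed in when it is done.

Besides the shell and the picture viewer there is one more tool, called after ">>>" by a JSON object that holds its "name" and its "arguments", one argument or row to a line. apply_moves: Moves the arm, as the interface text tells. Its arguments: {"type":"object","properties":{"hand":{"type":"array"},"travel":{"type":"array"},"spin":{"type":"array"},"squeeze":{"type":"number"}},"required":["hand","travel","spin"]}

```bash
mkdir -p pics; cat > h.py <<'E'
import numpy as np,cv2
from rig import telemetry,eyes,robot
def grab(n,f):
    im=eyes.grab_frame(n);cv2.imwrite('pics/'+f,im[:,:,::-1]);return im
def ray(n,u,v,z):
    m=eyes.camera_model(n);K=np.array(m["camera_matrix"]);T=np.array(m["camera_from_world"])
    R=T[:3,:3];c=-R.T@T[:3,3];d=R.T@np.linalg.inv(K)@[u,v,1]
    return c+d*(z-c[2])/d[2]
def proj(n,p):
    m=eyes.camera_model(n);K=np.array(m["camera_matrix"]);T=np.array(m["camera_from_world"])
    q=K@(T[:3,:3]@np.array(p)+T[:3,3]);return q[:2]/q[2]
E
python3 - <<'E'
from h import *
grab('top','t0.png');grab('side','s0.png')
s=telemetry.sense();print(s['tcp_pos'],s['tcp_rot'],s['time_s'])
for n in('top','side'):
    T=np.array(eyes.camera_model(n)["camera_from_world"]);print(-T[:3,:3].T@T[:3,3])
E
```

```text
[0.21047263 0.48064869 0.22655383] [-6.43865307e-01 -3.07449864e+00  2.16558020e-03] 0.1
[0.26811318 0.04926038 1.9324904 ]
[0.18983564 1.06245923 1.35561539]
```

View pics/t0.png

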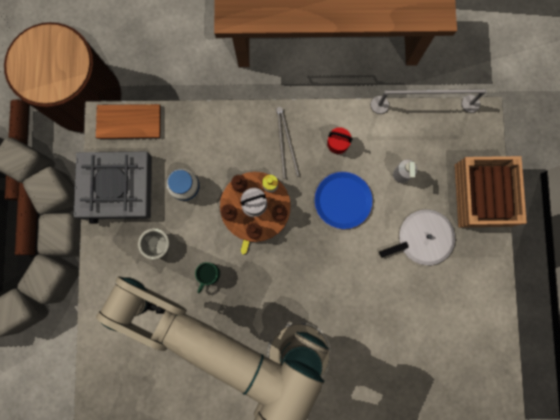

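View pics/s0.png

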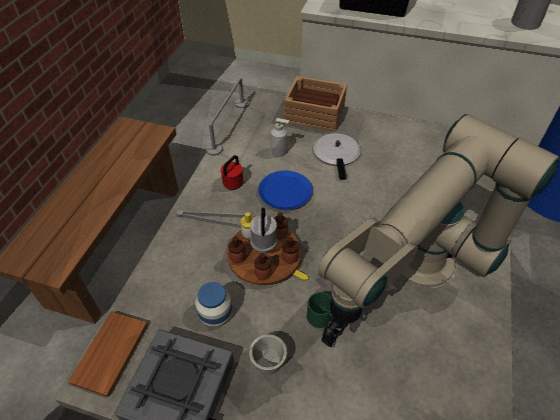

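The top view shows the steel canister at (254,201), which I want, on the carousel at (255,207). The red look-alike at (339,140) must be left alone, as must the stoneware jar (181,182). The blue plate is at (344,200), the yellow jar at (271,182) and the pointer at (246,245). The side view shows the steel canister at (263,232), the red one at (232,175) and the plate at (286,190).

```bash
cat > m.py <<'E'
from h import *
t=cv2.imread('pics/t0.png');s=cv2.imread('pics/s0.png')
def comps(im,lo,hi,box,mn=4):
    hsv=cv2.cvtColor(im,cv2.COLOR_BGR2HSV);m=cv2.inRange(hsv,np.array(lo),np.array(hi))
    k=np.zeros_like(m);x0,y0,x1,y1=box;k[y0:y1,x0:x1]=m[y0:y1,x0:x1]
    n,l,st,c=cv2.connectedComponentsWithStats(k)
    return k,[(c[i].round(2),st[i][4],st[i][:4]) for i in range(1,n) if st[i][4]>=mn]
if __name__=='__main__':
    for nm,im,box in(('top',t,(210,160,300,260)),('side',s,(210,200,320,290))):
        print(nm,'yellow',comps(im,(20,130,90),(35,255,255),box)[1])
    for nm,im,box in(('top',t,(300,160,390,240)),('side',s,(240,160,330,220))):
        k,_=comps(im,(105,150,50),(130,255,255),box)
        c=max(cv2.findContours(k,0,1)[0],key=cv2.contourArea)
        e=cv2.fitEllipse(cv2.convexHull(c));print('plate',nm,e,ray(nm,*e[0],.014))
    k,_=comps(t,(0,90,40),(19,255,255),(210,160,300,250))
    k=cv2.morphologyEx(k,cv2.MORPH_OPEN,np.ones((3,3)))
    c=max(cv2.findContours(k,0,1)[0],key=cv2.contourArea);h=cv2.convexHull(c)
    e=cv2.fitEllipse(h);print('disc',e,ray('top',*e[0],.036))
    A=cv2.resize(t[160:260,205:305],(400,400),interpolation=2)
    B=cv2.resize(s[195:290,215:310],(400,400),interpolation=2)
    cv2.imwrite('pics/crop.png',np.hstack([A,B]))
E
python3 m.py
```

```text
top yellow [(array([269.53, 181.89]), np.int32(197), array([262, 174,  16,  16], dtype=int32)), (array([244.62, 246.42]), np.int32(86), array([241, 240,   9,  14], dtype=int32))]
side yellow [(array([246.04, 220.41]), np.int32(133), array([240, 212,  14,  17], dtype=int32)), (array([300.51, 275.25]), np.int32(102), array([293, 270,  16,  11], dtype=int32))]
plate top ((343.1253356933594, 200.00965881347656), (55.48908996582031, 56.933692932128906), 117.80496215820312) [ 0.55821274 -0.17261933  0.014     ]
plate side ((284.8570251464844, 189.7266387939453), (38.78855514526367, 53.45524978637695), 90.09535217285156) [ 0.55702122 -0.17192842  0.014     ]
disc ((254.69378662109375, 206.05715942382812), (70.86390686035156, 71.84269714355469), 114.90723419189453) [0.5375707  0.15451873 0.036     ]
```

View pics/crop.png

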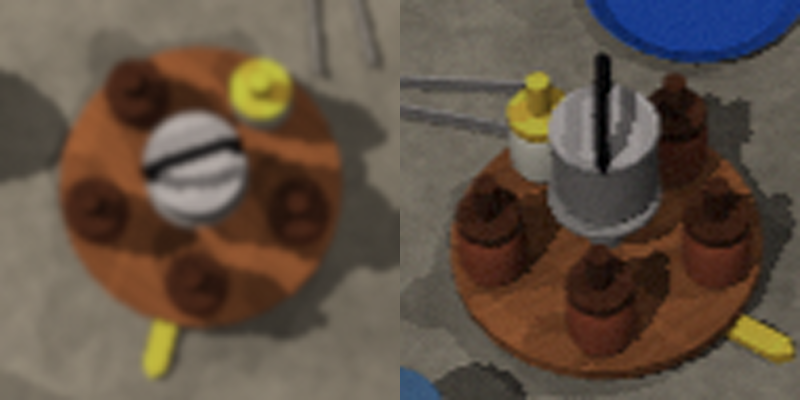

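The close crop confirms the choice: a steel-grey canister with a black handle on the stand. The handle runs from about (241,203) to (265,196) in the top view. The yellow lid is at (270,182) and the pointer tip at about (243.5,254).

```bash
python3 - <<'E'
from m import *
# lid+body grey blob & black handle
for nm,im,box in(('top',t,(238,184,270,220)),('side',s,(248,205,282,240))):
    hsv=cv2.cvtColor(im,cv2.COLOR_BGR2HSV)
    x0,y0,x1,y1=box
    g=np.zeros(im.shape[:2],np.uint8);g[y0:y1,x0:x1]=((hsv[...,1]<60)&(hsv[...,2]>125))[y0:y1,x0:x1]*255
    b=np.zeros_like(g);b[y0:y1,x0:x1]=(im.max(2)<42)[y0:y1,x0:x1]*255
    n,l,st,c=cv2.connectedComponentsWithStats(b);i=1+st[1:,4].argmax()
    ys,xs=np.where(l==i);r=cv2.minAreaRect(np.c_[xs,ys].astype(np.float32))
    p=cv2.boxPoints(r);print(nm,'handle',c[i],r,st[i])
    v=np.linalg.svd(np.c_[xs,ys]-c[i])[2][0];q=(np.c_[xs,ys]-c[i])@v
    A=ray(nm,*(c[i]+v*q.min()*.5),.224);B=ray(nm,*(c[i]+v*q.max()*.5),.224);d=B-A
    print(' mid',ray(nm,*c[i],.224),'dir deg',np.degrees(np.arctan2(d[1],d[0])))
    cs=max(cv2.findContours(g|b,0,1)[0],key=cv2.contourArea);e=cv2.fitEllipse(cv2.convexHull(cs));print(' lid',e,ray(nm,*e[0],.178))
for nm,y,p in(('top',(269.53,181.89),(244.62,246.42)),('side',(246.04,220.41),(300.51,275.25))):
    print('yl',ray(nm,*y,.113),'ptr',ray(nm,*p,.012))
for tip in((243.3,254.3),): print('tip',ray('top',*tip,.012))
print('tip side',ray('side',308.5,278,.012))
# dark knobs: top-view jars (crop est.)
for u,v in((237,92),(100,207),(300,212),(200,288)):print('knob?',ray('top',205+u/4-.375,160+v/4-.375,.13))
E
```

```text
top handle [243.26923077 187.03846154] ((243.07688903808594, 187.3845977783203), (3.882901668548584, 8.875203132629395), 33.690067291259766) [239 184   8   7  26]
 mid [0.57507375 0.18137907 0.224     ] dir deg -42.149426633589506
 lid ((251.63905334472656, 195.143798828125), (13.85336971282959, 21.233827590942383), 72.3778076171875) [0.55497461 0.1566944  0.178     ]
side handle [262.74647887 221.07042254] ((262.5, 222.0), (28.0, 3.0), 90.0) [261 208   4  29  71]
 mid [0.52657337 0.17276375 0.224     ] dir deg 108.58282625259731
 lid ((256.5754699707031, 225.0070037841797), (12.90257740020752, 17.766578674316406), 178.1018829345703) [0.55414735 0.15838093 0.178     ]
yl [0.61205435 0.09714549 0.113     ] ptr [0.39207586 0.19399319 0.012     ]
yl [0.61599086 0.09969684 0.113     ] ptr [0.39001115 0.19626716 0.012     ]
tip [0.36332772 0.1989824  0.012     ]
tip side [0.36122519 0.19891975 0.012     ]
knob? [0.60652965 0.11651254 0.13      ]
knob? [0.5069377  0.23643173 0.13      ]
knob? [0.49981146 0.06294193 0.13      ]
knob? [0.4349942  0.15027005 0.13      ]
```

```bash
python3 - <<'E'
from m import *
print('handle rays top',ray('top',252.75,199,.227),'side col test')
c=np.array([.5376,.1545]);
for nm in('top','side'):
  for z in(.1,.178,.23):print(nm,z,proj(nm,[*c,z]))
a=np.radians(107.5);d=.026*np.array([np.cos(a),np.sin(a)])
for nm in('top','side'):
  for g in(1,-1):print(nm,'end',proj(nm,[*(c+g*d),.224]))
print('bystanders');
for n,p in(('soap',(405,170)),('red',(339,140)),('mug',(208,273)),('stone',(181,182)),('mortar',(154,244))):print(n,ray('top',*p,.08))
E
```

```text
handle rays top [0.53403067 0.15012947 0.227     ] side col test
top 0.1 [253.67349966 203.52010191]
top 0.178 [252.32469683 200.19322714]
top 0.23 [251.35821334 197.80935794]
side 0.1 [262.51386188 239.95402352]
side 0.178 [261.76556163 225.28056608]
side 0.23 [261.23403935 214.85791894]
top end [243.97326383 200.54769213]
top end [258.96064043 195.63940953]
side end [261.11751321 222.36161373]
side end [261.47195885 209.95840168]
bystanders
soap [ 0.65450506 -0.39239914  0.08      ]
red [ 0.76944203 -0.15673341  0.08      ]
mug [0.29650413 0.31787217 0.08      ]
stone [0.62275539 0.41590372 0.08      ]
mortar [0.4014977  0.50879379 0.08      ]
```

```bash
cat > go.py <<'E'
import sys;from h import *
from scipy.spatial.transform import Rotation as R
def go(x,y,z,yaw=None):
    s=telemetry.sense();M=R.from_rotvec(s['tcp_rot']).as_matrix()
    d=np.array([x,y,z])-s['tcp_pos'];a=np.degrees(np.arctan2(M[1,1],M[0,1]))
    print('units',(M.T@d/.04).round(3),'yaw_y',a.round(2),'tilt',M[2,2].round(4),
     'spin',None if yaw is None else round((-((yaw-a+90)%180-90))/6,3),'t',s['time_s'],'w',s['grip_width'],'gf',s['grip_force'],'F',np.round(s['force'],1),'q6',s['joint_pos'][5],np.round(s['tcp_pos'],4))
if __name__=='__main__':go(*map(float,sys.argv[1:]))
E
python3 go.py .534 .150 .30 17.5
```

```text
units [-10.725  -4.329  -1.831] yaw_y 66.34 tilt -1.0 spin 8.141 t 0.1 w 0.08536666307592351 gf 0.0 F [-0.1  0.3 -1. ] q6 -0.07024929466706951 [0.2105 0.4806 0.2266]
```

>>> {"name": "apply_moves", "arguments": {
  "hand": [1, 1, 1, 1, 1, 1, 1, 1, 1, 1],
  "travel": [
    [0, 0, -0.9],
    [0, 0, -0.9],
    [-0.85, -0.35, 0],
    [-0.85, -0.35, 0],
    [-0.85, -0.35, 0],
    [-0.85, -0.35, 0],
    [-0.85, -0.35, 0],
    [-0.85, -0.35, 0],
    [0, 0, 0],
    [0, 0, 0]
  ],
  "spin": [0, 0, 0, 0, 0, 0, 0, 0, 0, 0]
}}

```text
time_s: 1.1
tcp_pos: [0.364, 0.3217, 0.2989]
tcp_rot: [-0.646, -3.074, 0.001]
force: [0.2, 0.5, 0.1]
grip_width: 0.0855
grip_force: 0.0
```

```bash
python3 go.py .534 .150 .30 17.5
```

```text
units [-5.619 -2.219 -0.029] yaw_y 66.26 tilt -1.0 spin 8.126 t 1.1 w 0.08545411909228925 gf 0.0 F [0.2 0.5 0.1] q6 -0.5086479291532365 [0.364  0.3217 0.2989]
```

Translate the rest, then spin.

>>> {"name": "apply_moves", "arguments": {
  "hand": [1, 1, 1, 1, 1, 1, 1, 1, 1, 1],
  "travel": [
    [-0.7, -0.28, 0],
    [-0.7, -0.28, 0],
    [-0.7, -0.28, 0],
    [-0.7, -0.28, 0],
    [-0.7, -0.28, 0],
    [-0.7, -0.28, 0],
    [-0.7, -0.28, 0],
    [-0.7, -0.28, 0],
    [0, 0, 0],
    [0, 0, 0]
  ],
  "spin": [0, 0, 0, 0, 0, 0, 0, 0, 0, 0]
}}

```text
time_s: 2.1
tcp_pos: [0.5327, 0.1511, 0.2988]
tcp_rot: [-0.643, -3.074, -0.0]
force: [0.9, -0.0, 0.7]
grip_width: 0.0855
grip_force: 0.0
```

>>> {"name": "apply_moves", "arguments": {
  "hand": [1, 1, 1, 1, 1, 1, 1, 1, 1, 1],
  "travel": [
    [0, 0, 0],
    [0, 0, 0],
    [0, 0, 0],
    [0, 0, 0],
    [0, 0, 0],
    [0, 0, 0],
    [0, 0, 0],
    [0, 0, 0],
    [0, 0, 0],
    [0, 0, 0]
  ],
  "spin": [1, 1, 1, 1, 1, 1, 1, 1, 0.1, 0]
}}

```text
time_s: 3.1
tcp_pos: [0.5324, 0.1513, 0.2995]
tcp_rot: [-1.847, -2.541, -0.001]
force: [-0.7, 0.1, 0.2]
grip_width: 0.0855
grip_force: 0.0
```

```bash
python3 go.py .534 .150 .227 17.5; python3 - <<'E'
from h import *
a=grab('top','t1.png');b=grab('side','s1.png')
A=cv2.resize(a[160:260,205:305],(400,400),interpolation=2)
B=cv2.resize(b[165:265,210:310],(400,400),interpolation=2)
cv2.imwrite('pics/crop1.png',np.hstack([A,B])[:,:,::-1])
E
```

```text
units [-0.044  0.027  1.812] yaw_y 17.98 tilt -1.0 spin 0.079 t 3.1 w 0.08551529443391065 gf 0.0 F [-0.7  0.1  0.2] q6 -0.10361459103876337 [0.5324 0.1513 0.2995]
```

View pics/crop1.png

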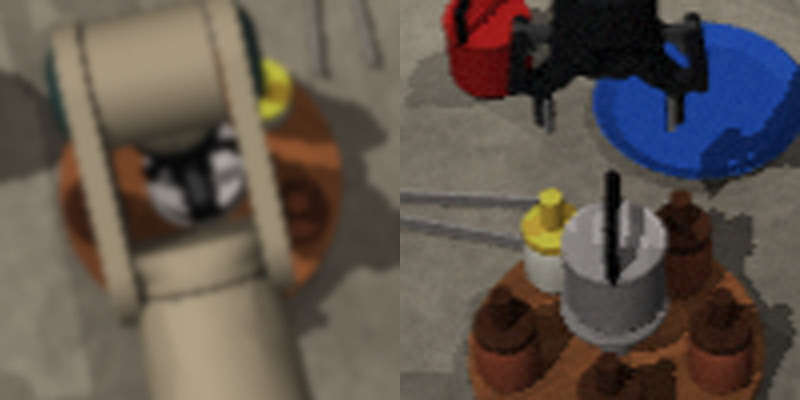

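In the side crop the open fingers (columns 548 and 675) straddle the handle (column 612) evenly, so I'll descend and close.

>>> {"name": "apply_moves", "arguments": {
  "hand": [1, 1, 1, 1, 1, -1, -1, -1, -1, -1],
  "travel": [
    [0, 0, 0.45],
    [0, 0, 0.45],
    [0, 0, 0.45],
    [0, 0, 0.45],
    [0, 0, 0],
    [0, 0, 0],
    [0, 0, 0],
    [0, 0, 0],
    [0, 0, 0],
    [0, 0, 0]
  ],
  "spin": [0, 0, 0, 0, 0, 0, 0, 0, 0, 0],
  "squeeze": 60
}}

```text
time_s: 4.2
tcp_pos: [0.5331, 0.1503, 0.2277]
tcp_rot: [1.852, 2.537, 0.001]
force: [0.1, -0.1, -0.3]
grip_width: 0.0121
grip_force: 0.0
```

>>> {"name": "apply_moves", "arguments": {
  "hand": [-1, -1, -1, -1, -1, -1],
  "travel": [
    [0, 0, 0],
    [0, 0, 0],
    [0, 0, 0],
    [0, 0, 0],
    [0, 0, 0],
    [0, 0, 0]
  ],
  "spin": [0, 0, 0, 0, 0, 0]
}}

```text
time_s: 4.8
tcp_pos: [0.533, 0.1502, 0.2273]
tcp_rot: [-1.852, -2.538, -0.0]
force: [1.1, -0.7, -0.4]
grip_width: -0.0001
grip_force: 0.0
```

```bash
python3 go.py .534 .150 .300
```

```text
units [-0.012  0.022 -1.817] yaw_y 17.75 tilt -1.0 spin None t 4.8 w -0.00014903299336724226 gf 0.0 F [ 1.1 -0.7 -0.4] q6 -0.10181484959572033 [0.533  0.1502 0.2273]
```

The fingers closed to 0 mm, so the grasp missed. I'll look.

```bash
python3 - <<'E'
from h import *
a=grab('top','t2.png');b=grab('side','s2.png')
A=cv2.resize(a[170:245,215:290],(400,400),interpolation=2)
B=cv2.resize(b[175:250,225:300],(400,400),interpolation=2)
cv2.imwrite('pics/crop2.png',np.hstack([A,B])[:,:,::-1])
print(proj('side',[.533,.1502,.2243]),proj('side',[.533,.1502,.2053]))
E
```

```text
[263.09387046 215.36949958] [263.27293398 219.22015738]
```

View pics/crop2.png

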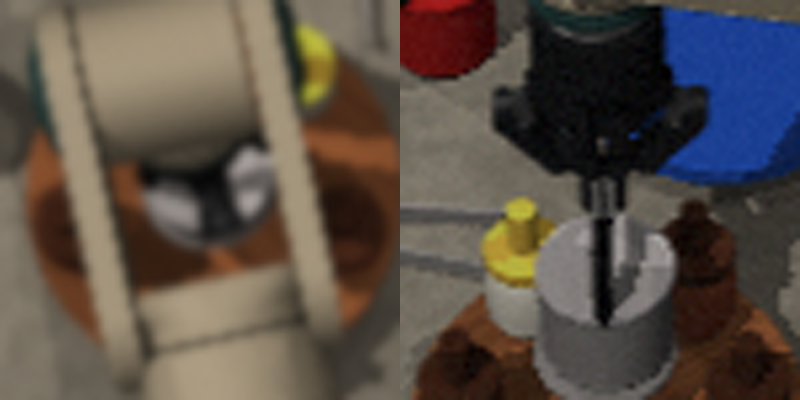

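```bash
python3 - <<'E'
from h import *
y=np.array([np.cos(np.radians(17.9)),np.sin(np.radians(17.9))])
for z in(.305,.29,.2775):
  for g in(1,-1):print('tip open',z,proj('side',[*(np.array([.5324,.1513])+g*.046*y),z]))
a=np.radians(107.5);d=np.array([np.cos(a),np.sin(a)])
for c in([.534,.150],[.538,.154]):
  for r,z in((.026,.224),(-.026,.224),(.042,.184),(-.042,.184)):
    print(c,r,z,'side',proj('side',[*(c+r*d),z]),'top',proj('top',[*(c+r*d),z]))
for z in(.205,.215,.225,.235):print(z,proj('side',[.533,.1502,z]))
b=cv2.imread('pics/s2.png')[195:245,258:270].max(2);a=cv2.imread('pics/s0.png')[200:245,258:270].max(2)
print(b);print(a)
E
```

```text
tip open 0.305 [247.31809005 198.6234993 ]
tip open 0.305 [277.41446836 198.29020139]
tip open 0.29 [247.58850388 201.92877189]
tip open 0.29 [277.4506711  201.59884054]
tip open 0.2775 [247.81065432 204.6441204 ]
tip open 0.2775 [277.48041229 204.31694567]
[0.534, 0.15] 0.026 0.224 side [262.65824915 221.57096044] top [245.34392957 201.60514909]
[0.534, 0.15] -0.026 0.224 side [262.97703218 209.2029462 ] top [260.33292012 196.69403913]
[0.534, 0.15] 0.042 0.184 side [262.94778482 233.46026109] top [241.70862935 204.84259524]
[0.534, 0.15] -0.042 0.184 side [263.43888008 213.57655688] top [265.37671495 197.08286949]
[0.538, 0.154] 0.026 0.224 side [261.04827372 222.21629442] top [244.12419061 200.42554648]
[0.538, 0.154] -0.026 0.224 side [261.40420829 209.81967439] top [259.11082733 195.51761713]
[0.538, 0.154] 0.042 0.184 side [261.35897634 234.11069802] top [240.51672023 203.68804676]
[0.538, 0.154] -0.042 0.184 side [261.90772778 214.1819146 ] top [264.18117312 195.93323341]
0.205 [263.27573419 219.2803744 ]
0.215 [263.18194172 217.26342138]
0.225 [263.08720818 215.22623117]
0.23
[... 4176 characters left out ...]
 76  13   9  16  69  83 134 147 148]
 [142 149 144  75   7   5  16  67 130 147 149 149]
 [124 126 126  60   4   3  15 123 145 143 149 138]
 [126 129 123  68  17   5  52 118 132 131 114  84]
 [ 93  94  95  96  49   6  74  87  78  80  64  54]
 [ 73  68  74  72  57  39  57  67  63  62  63  60]
 [ 78  76  79  74  75  72  68  67  70  65  65  61]
 [ 77  78  76  72  73  71  68  71  70  68  64  62]
 [ 76  80  76  75  75  72  69  70  70  67  59  64]
 [ 76  78  73  77  74  71  72  70  70  70  62  63]
 [ 78  76  75  75  71  72  75  74  69  70  64  60]
 [ 77  73  77  78  71  74  72  72  73  68  63  59]
 [ 77  77  79  73  77  73  73  70  68  64  63  62]
 [ 78  74  75  78  72  75  72  69  65  65  62  62]]
```

The canister has not moved. The shut fingertips end at row 215, about 18 mm higher than expected and just above the bar. I'll open, go 20 mm lower and close again, watching the force.

>>> {"name": "apply_moves", "arguments": {
  "hand": [1, 1, 1, 1, 1, 1, 1, 1, 1, 1],
  "travel": [
    [0, 0, 0],
    [0, 0, 0],
    [0, 0, 0],
    [0, 0, 0],
    [0, 0, 0],
    [0, 0, 0],
    [0, 0, 0.25],
    [0, 0, 0.25],
    [0, 0, 0],
    [0, 0, 0]
  ],
  "spin": [0, 0, 0, 0, 0, 0, 0, 0, 0, 0]
}}

```text
time_s: 5.9
tcp_pos: [0.5327, 0.1502, 0.2066]
tcp_rot: [-1.852, -2.537, 0.001]
force: [-0.2, -1.1, -0.5]
grip_width: 0.085
grip_force: 0.0
```

>>> {"name": "apply_moves", "arguments": {
  "hand": [-1, -1, -1, -1, -1, -1, -1, -1, -1, -1],
  "travel": [
    [0, 0, 0],
    [0, 0, 0],
    [0, 0, 0],
    [0, 0, 0],
    [0, 0, 0],
    [0, 0, 0],
    [0, 0, 0],
    [0, 0, 0],
    [0, 0, 0],
    [0, 0, 0]
  ],
  "spin": [0, 0, 0, 0, 0, 0, 0, 0, 0, 0]
}}

```text
time_s: 6.9
tcp_pos: [0.5332, 0.1503, 0.2076]
tcp_rot: [1.852, 2.537, 0.001]
force: [1.4, 1.1, 2.8]
grip_width: 0.0098
grip_force: 58.6
```

```bash
python3 go.py .534 .150 .300; python3 - <<'E'
from h import *
a=grab('top','t3.png');b=grab('side','s3.png')
A=cv2.resize(a[170:245,215:290],(400,400),interpolation=2)
B=cv2.resize(b[175:250,225:300],(400,400),interpolation=2)
cv2.imwrite('pics/crop3.png',np.hstack([A,B])[:,:,::-1])
E
```

```text
units [-0.013  0.019 -2.31 ] yaw_y 17.75 tilt -1.0 spin None t 6.9 w 0.009825050397562662 gf 58.609766364097595 F [1.4 1.1 2.8] q6 -0.10176511195569567 [0.5332 0.1503 0.2076]
```

View pics/crop3.png

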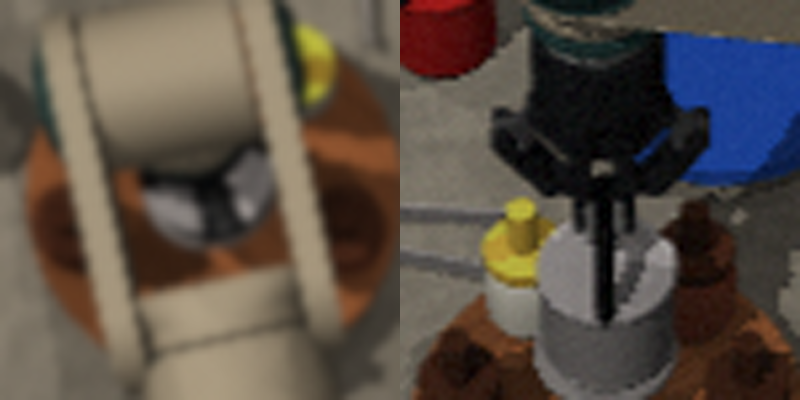

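The fingers now straddle the bar at (263,217). I'll do a small test lift.

>>> {"name": "apply_moves", "arguments": {
  "hand": [-1, -1, -1, -1, -1],
  "travel": [
    [0, 0, -0.15],
    [0, 0, -0.15],
    [0, 0, -0.2],
    [0, 0, 0],
    [0, 0, 0]
  ],
  "spin": [0, 0, 0, 0, 0]
}}

```text
time_s: 7.5
tcp_pos: [0.533, 0.1502, 0.2274]
tcp_rot: [-1.852, -2.538, -0.0]
force: [0.0, 0.1, -4.8]
grip_width: 0.0098
grip_force: 58.6
```

It is holding: 4.8 N (about 0.49 kg), width unchanged.

>>> {"name": "apply_moves", "arguments": {
  "hand": [-1, -1, -1, -1, -1, -1],
  "travel": [
    [0, 0, -0.3],
    [0, 0, -0.5],
    [0, 0, -0.5],
    [0, 0, -0.3],
    [0, 0, 0],
    [0, 0, 0]
  ],
  "spin": [0, 0, 0, 0, 0, 0]
}}

```text
time_s: 8.1
tcp_pos: [0.5329, 0.1502, 0.2908]
tcp_rot: [-1.852, -2.537, 0.001]
force: [-0.2, -0.5, -5.2]
grip_width: 0.0091
grip_force: 58.7
```

```bash
python3 go.py .5565 -.1722 .291
```

```text
units [-7.855e+00 -1.895e+00 -6.000e-03] yaw_y 17.75 tilt -1.0 spin None t 8.1 w 0.009115220172025807 gf 58.71304929256439 F [-0.2 -0.5 -5.2] q6 -0.10180578117646691 [0.5329 0.1502 0.2908]
```

The width is creeping down (9.8 to 9.1 mm), so the bar is held too near the tips. I'll set it back on the stand and regrip deeper.

>>> {"name": "apply_moves", "arguments": {
  "hand": [-1, -1, -1, -1, -1, -1, -1, -1],
  "travel": [
    [0, 0, 0.3],
    [0, 0, 0.35],
    [0, 0, 0.35],
    [0, 0, 0.35],
    [0, 0, 0.3],
    [0, 0, 0.2],
    [0, 0, 0.1],
    [0, 0, 0.05]
  ],
  "spin": [0, 0, 0, 0, 0, 0, 0, 0]
}}

```text
time_s: 8.9
tcp_pos: [0.5331, 0.1502, 0.2111]
tcp_rot: [1.852, 2.538, 0.0]
force: [0.1, 0.7, -3.7]
grip_width: 0.0099
grip_force: 58.6
```

>>> {"name": "apply_moves", "arguments": {
  "hand": [-1, -1, -1, -1],
  "travel": [
    [0, 0, 0.06],
    [0, 0, 0.04],
    [0, 0, 0],
    [0, 0, 0]
  ],
  "spin": [0, 0, 0, 0]
}}

```text
time_s: 9.3
tcp_pos: [0.5331, 0.1502, 0.2076]
tcp_rot: [1.852, 2.537, 0.001]
force: [-0.0, -0.2, -4.1]
grip_width: 0.0093
grip_force: 58.7
```

>>> {"name": "apply_moves", "arguments": {
  "hand": [-1, -1, -1, -1],
  "travel": [
    [0, 0, 0.04],
    [0, 0, 0.04],
    [0, 0, 0],
    [0, 0, 0]
  ],
  "spin": [0, 0, 0, 0]
}}

```text
time_s: 9.7
tcp_pos: [0.5343, 0.1507, 0.2073]
tcp_rot: [1.85, 2.534, 0.008]
force: [0.5, 1.2, 7.4]
grip_width: 0.0096
grip_force: 60.1
```

>>> {"name": "apply_moves", "arguments": {
  "hand": [0.2, 0.2, 0.2, 0.2, 0.2, 0.2, -1, -1, -1, -1],
  "travel": [
    [0, 0, 0],
    [0, 0, 0],
    [0, 0, 0],
    [0, 0, 0.15],
    [0, 0, 0.05],
    [0, 0, 0],
    [0, 0, 0],
    [0, 0, 0],
    [0, 0, 0],
    [0, 0, 0]
  ],
  "spin": [0, 0, 0, 0, 0, 0, 0, 0, 0, 0]
}}

```text
time_s: 10.7
tcp_pos: [0.5332, 0.1503, 0.1964]
tcp_rot: [1.852, 2.537, 0.001]
force: [2.2, 0.2, 0.6]
grip_width: 0.0103
grip_force: 58.4
```

>>> {"name": "apply_moves", "arguments": {
  "hand": [-1, -1, -1, -1, -1, -1],
  "travel": [
    [0, 0, 0],
    [0, 0, 0],
    [0, 0, -0.15],
    [0, 0, -0.25],
    [0, 0, 0],
    [0, 0, 0]
  ],
  "spin": [0, 0, 0, 0, 0, 0]
}}

```text
time_s: 11.3
tcp_pos: [0.533, 0.1502, 0.2122]
tcp_rot: [1.852, 2.538, 0.0]
force: [-0.9, -1.1, -3.3]
grip_width: 0.0099
grip_force: 58.5
```

Good, it holds the same. Lift and carry.

>>> {"name": "apply_moves", "arguments": {
  "hand": [-1, -1, -1, -1, -1, -1, -1, -1, -1, -1],
  "travel": [
    [0, 0, -0.3],
    [0, 0, -0.5],
    [0, 0, -0.5],
    [0, 0, -0.4],
    [0, 0, 0],
    [-0.2, -0.05, 0],
    [-0.4, -0.1, 0],
    [-0.6, -0.15, 0],
    [-0.6, -0.15, 0],
    [-0.6, -0.15, 0]
  ],
  "spin": [0, 0, 0, 0, 0, 0, 0, 0, 0, 0]
}}

```text
time_s: 12.3
tcp_pos: [0.5389, 0.0492, 0.2788]
tcp_rot: [-1.852, -2.536, 0.003]
force: [1.1, -0.2, -4.3]
grip_width: 0.0101
grip_force: 58.6
```

>>> {"name": "apply_moves", "arguments": {
  "hand": [-1, -1, -1, -1, -1, -1, -1, -1, -1, -1],
  "travel": [
    [-0.6, -0.15, 0],
    [-0.6, -0.15, 0],
    [-0.6, -0.15, 0],
    [-0.6, -0.15, 0],
    [-0.6, -0.15, 0],
    [-0.6, -0.15, 0],
    [-0.6, -0.15, 0],
    [-0.4, -0.1, 0],
    [-0.2, -0.05, 0],
    [0, 0, 0]
  ],
  "spin": [0, 0, 0, 0, 0, 0, 0, 0, 0, 0]
}}

```text
time_s: 13.3
tcp_pos: [0.5519, -0.147, 0.2795]
tcp_rot: [-1.853, -2.535, 0.0]
force: [-0.1, 0.9, -5.1]
grip_width: 0.0102
grip_force: 58.6
```

```bash
python3 go.py .5565 -.1722 .291
```

```text
units [-0.634 -0.082 -0.288] yaw_y 17.66 tilt -1.0 spin None t 13.3 w 0.010230342003553874 gf 58.56359660625458 F [-0.1  0.9 -5.1] q6 -0.6332752836157662 [ 0.5519 -0.147   0.2795]
```

Finish the lateral move and lower 160 mm, to TCP about .12, before looking.

>>> {"name": "apply_moves", "arguments": {
  "hand": [-1, -1, -1, -1, -1, -1, -1, -1, -1, -1],
  "travel": [
    [-0.3, -0.04, 0],
    [-0.3, -0.04, 0],
    [0, 0, 0],
    [0, 0, 0.4],
    [0, 0, 0.6],
    [0, 0, 0.7],
    [0, 0, 0.7],
    [0, 0, 0.6],
    [0, 0, 0.4],
    [0, 0, 0]
  ],
  "spin": [0, 0, 0, 0, 0, 0, 0, 0, 0, 0]
}}

```text
time_s: 14.3
tcp_pos: [0.5552, -0.169, 0.141]
tcp_rot: [-1.848, -2.533, 0.002]
force: [0.0, 1.3, -5.2]
grip_width: 0.0097
grip_force: 58.6
```

```bash
python3 go.py .5565 -.1722 .10; python3 - <<'E'
from h import *
a=grab('top','t4.png');b=grab('side','s4.png')
A=cv2.resize(a[150:250,290:390],(400,400),interpolation=2)
B=cv2.resize(b[130:230,235:335],(400,400),interpolation=2)
cv2.imwrite('pics/crop4.png',np.hstack([A,B])[:,:,::-1])
E
```

```text
units [-0.09   0.012  1.024] yaw_y 17.77 tilt -1.0 spin None t 14.3 w 0.009698399122413421 gf 58.55988621711731 F [ 0.   1.3 -5.2] q6 -0.6694276082404961 [ 0.5552 -0.169   0.141 ]
```

View pics/crop4.png

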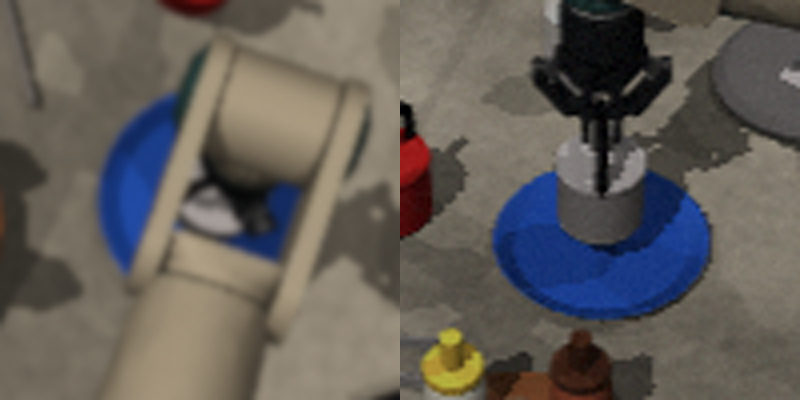

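The canister hangs upright over the plate centre (side column 285, the same as the plate). Lowering.

>>> {"name": "apply_moves", "arguments": {
  "hand": [-1, -1, -1, -1, -1, -1, -1],
  "travel": [
    [-0.08, 0.01, 0.3],
    [0, 0, 0.25],
    [0, 0, 0.15],
    [0, 0, 0.1],
    [0, 0, 0.05],
    [0, 0, 0],
    [0, 0, 0]
  ],
  "spin": [0, 0, 0, 0, 0, 0, 0]
}}

```text
time_s: 15.1
tcp_pos: [0.5581, -0.1728, 0.1105]
tcp_rot: [1.852, 2.537, 0.0]
force: [-0.0, 1.0, -4.3]
grip_width: 0.0099
grip_force: 58.6
```

```bash
python3 - <<'E'
from h import *
b=grab('side','s5.png')
print('bottom ray s4',ray('side',285,190.7,.045), 'cam dir',np.array([.19,1.06])-[.557,-.172])
E
```

```text
bottom ray s4 [ 0.54649814 -0.13857669  0.045     ] cam dir [-0.367  1.232]
```

>>> {"name": "apply_moves", "arguments": {
  "hand": [-1, -1, -1, -1, -1, -1],
  "travel": [
    [0, 0, 0.05],
    [0, 0, 0.05],
    [0, 0, 0.05],
    [0, 0, 0.04],
    [0, 0, 0],
    [0, 0, 0]
  ],
  "spin": [0, 0, 0, 0, 0, 0]
}}

```text
time_s: 15.75
tcp_pos: [0.5579, -0.1728, 0.1024]
tcp_rot: [-1.852, -2.537, -0.0]
force: [0.1, 0.4, -4.9]
grip_width: 0.0102
grip_force: 58.6
```

>>> {"name": "apply_moves", "arguments": {
  "hand": [-1, -1, -1, -1, -1],
  "travel": [
    [0, 0, 0.03],
    [0, 0, 0.03],
    [0, 0, 0.03],
    [0, 0, 0],
    [0, 0, 0]
  ],
  "spin": [0, 0, 0, 0, 0]
}}

```text
time_s: 16.25
tcp_pos: [0.559, -0.1727, 0.1011]
tcp_rot: [1.85, 2.535, 0.003]
force: [-0.0, 2.6, 5.1]
grip_width: 0.0102
grip_force: 59.7
```

Contact with the plate (+5 N). Release and rise straight up.

>>> {"name": "apply_moves", "arguments": {
  "hand": [0.6, 0.6, 0.6, 0.6, 0.6, 0.6, 0.6, 0.6, 0.6, 0.6],
  "travel": [
    [0, 0, 0],
    [0, 0, 0],
    [0, 0, 0],
    [0, 0, 0],
    [0, 0, 0],
    [0, 0, -0.3],
    [0, 0, -0.6],
    [0, 0, -0.8],
    [0, 0, -0.8],
    [0, 0, 0]
  ],
  "spin": [0, 0, 0, 0, 0, 0, 0, 0, 0, 0]
}}

```text
time_s: 17.25
tcp_pos: [0.5598, -0.1735, 0.2059]
tcp_rot: [1.846, 2.529, 0.005]
force: [-0.0, 0.4, 1.4]
grip_width: 0.0682
grip_force: 0.0
```

```bash
python3 go.py .614 .098 .20 53.6; python3 - <<'E'
from h import *
from m import comps
a=grab('top','t6.png');b=grab('side','s6.png')
for nm,im,box in(('top',a,(210,160,300,260)),('side',b,(210,195,320,290))):
    im=np.ascontiguousarray(im[:,:,::-1])
    for c,n,_ in comps(im,(20,130,90),(35,255,255),box,20)[1]:print(nm,c,n,ray(nm,*c,.113)[:2])
A=cv2.resize(a[150:250,290:390],(400,400),interpolation=2)
B=cv2.resize(b[130:230,235:335],(400,400),interpolation=2)
cv2.imwrite('pics/crop6.png',np.hstack([A,B])[:,:,::-1])
E
```

```text
units [6.053 3.358 0.135] yaw_y 17.75 tilt -0.9999 spin -5.975 t 17.25 w 0.06823243032292213 gf 0.0 F [-0.   0.4  1.4] q6 -0.6734084182940874 [ 0.5598 -0.1735  0.2059]
top [269.51 181.86] 196 [0.61216315 0.09721485]
top [244.47 246.61] 89 [0.38490531 0.18690599]
side [247.46 220.91] 177 [0.61050696 0.10038018]
side [300.68 275.36] 99 [0.37434329 0.26161663]
```

View pics/crop6.png

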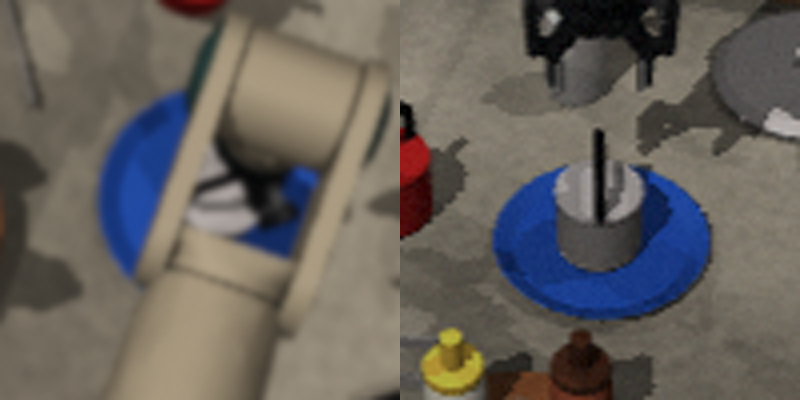

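The canister stands upright in the plate (side crop (600,215)) and is free. The yellow jar has not moved. On to the yellow knob.

>>> {"name": "apply_moves", "arguments": {
  "hand": [0.2, 0.2, 0.2, 0.2, 0.2, 0.2, 0.2, 0.2, 0.2, 0.2],
  "travel": [
    [0.3, 0.17, 0],
    [0.7, 0.39, 0],
    [0.8, 0.44, 0],
    [0.8, 0.44, 0],
    [0.8, 0.44, 0],
    [0.8, 0.44, 0],
    [0.8, 0.44, 0],
    [0.7, 0.39, 0],
    [0.35, 0.2, 0],
    [0, 0, 0]
  ],
  "spin": [0, 0, 0, 0, 0, 0, 0, 0, 0, 0]
}}

```text
time_s: 18.35
tcp_pos: [0.6113, 0.1007, 0.1976]
tcp_rot: [-1.847, -2.539, 0.002]
force: [-0.5, -1.4, -0.3]
grip_width: 0.0511
grip_force: 0.0
```

>>> {"name": "apply_moves", "arguments": {
  "hand": [0.2, 0.2, 0.2, 0.2, 0.2, 0.2, 0.2, 0.2],
  "travel": [
    [0, 0, 0],
    [0, 0, 0],
    [0, 0, 0],
    [0, 0, 0],
    [0, 0, 0],
    [0, 0, 0],
    [0, 0, 0],
    [0, 0, 0]
  ],
  "spin": [-1, -1, -1, -1, -1, -1, 0, 0]
}}

```text
time_s: 19.15
tcp_pos: [0.6116, 0.0975, 0.1987]
tcp_rot: [-0.983, -2.983, 0.001]
force: [1.1, 0.3, 0.4]
grip_width: 0.0512
grip_force: 0.0
```

```bash
python3 go.py .614 .098 .110 53.6
```

```text
units [-0.042  0.047  2.216] yaw_y 53.52 tilt -1.0 spin -0.014 t 19.15 w 0.05124911477618787 gf 0.0 F [1.1 0.3 0.4] q6 -0.8354947786240549 [0.6116 0.0975 0.1987]
```

>>> {"name": "apply_moves", "arguments": {
  "hand": [0.2, 0.2, 0.2, 0.2, 0.2, 0.2, 0.2],
  "travel": [
    [-0.04, 0.05, 0.3],
    [0, 0, 0.5],
    [0, 0, 0.5],
    [0, 0, 0.5],
    [0, 0, 0.3],
    [0, 0, 0.1],
    [0, 0, 0]
  ],
  "spin": [0, 0, 0, 0, 0, 0, 0]
}}

```text
time_s: 19.85
tcp_pos: [0.6141, 0.0991, 0.1104]
tcp_rot: [-0.978, -2.985, 0.0]
force: [-1.0, 0.4, 0.9]
grip_width: 0.0518
grip_force: 0.0
```

>>> {"name": "apply_moves", "arguments": {
  "hand": [-1, -1, -1, -1, -1, -1, -1],
  "travel": [
    [0, 0, 0],
    [0, 0, 0],
    [0, 0, 0],
    [0, 0, 0],
    [0, 0, 0],
    [0, 0, 0],
    [0, 0, 0]
  ],
  "spin": [0, 0, 0, 0, 0, 0, 0],
  "squeeze": 40
}}

```text
time_s: 20.55
tcp_pos: [0.615, 0.0993, 0.1124]
tcp_rot: [0.977, 2.983, 0.002]
force: [0.3, -0.1, 5.1]
grip_width: 0.0187
grip_force: 39.4
```

```bash
python3 go.py .614 .098 .110 53.6; python3 - <<'E'
from h import *
a=grab('top','t7.png');b=grab('side','s7.png')
A=cv2.resize(a[160:260,205:305],(400,400),interpolation=2)
B=cv2.resize(b[185:285,215:315],(400,400),interpolation=2)
cv2.imwrite('pics/crop7.png',np.hstack([A,B])[:,:,::-1])
E
```

```text
units [ 0.    -0.041  0.06 ] yaw_y 53.75 tilt -1.0 spin 0.025 t 20.55 w 0.01867376305462703 gf 39.409908056259155 F [ 0.3 -0.1  5.1] q6 -0.8372992752959275 [0.615  0.0993 0.1124]
```

View pics/crop7.png

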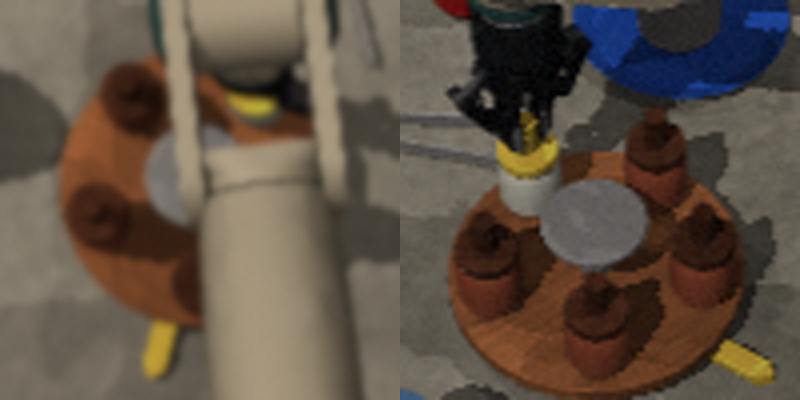

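The yellow knob is gripped (side crop (528,130), width 18.7 mm). Now turn clockwise in 4° rows, first rising 2 mm to ease the lid contact.

>>> {"name": "apply_moves", "arguments": {
  "hand": [-1, -1, -1, -1, -1, -1, -1, -1, -1, -1],
  "travel": [
    [0, 0, -0.06],
    [0.003, -0.08, 0],
    [0.006, -0.166, 0],
    [0.006, -0.166, 0],
    [0.006, -0.166, 0],
    [0.006, -0.166, 0],
    [0.006, -0.166, 0],
    [0.006, -0.166, 0],
    [0.006, -0.166, 0],
    [0, 0, 0]
  ],
  "spin": [0, 0.333, 0.667, 0.667, 0.667, 0.667, 0.667, 0.667, 0.667, 0]
}}

```text
time_s: 21.65
tcp_pos: [0.5758, 0.0661, 0.1125]
tcp_rot: [1.722, 2.625, -0.004]
force: [7.6, -8.6, -5.3]
grip_width: 0.0185
grip_force: 40.2
```

```bash
cat > orb.py <<'E'
from go import *
C=np.array([.5376,.1545]);s=telemetry.sense();p=np.array(s['tcp_pos'][:2])-C
a=np.degrees(np.arctan2(p[1],p[0]));print('ang',a,'r',np.hypot(*p),'left cw',(a-165.7)%360)
t=np.radians(a);q=C+.095*np.array([np.cos(t),np.sin(t)]);go(*q,s['tcp_pos'][2],a+90)
E
python3 orb.py
```

```text
ang -66.62904806823313 r 0.09635200087050277 left cw 127.67095193176687
units [ 0.034  0.    -0.   ] yaw_y 23.47 tilt -1.0 spin 0.017 t 21.65 w 0.01849626377891586 gf 40.22120475769043 F [ 7.6 -8.6 -5.3] q6 -0.357122604833511 [0.5758 0.0661 0.1125]
```

>>> {"name": "apply_moves", "arguments": {
  "hand": [-1, -1, -1, -1, -1, -1, -1, -1, -1, -1],
  "travel": [
    [-0.02, -0.166, 0.03],
    [0.006, -0.166, 0.02],
    [0.006, -0.166, 0],
    [0.006, -0.166, 0],
    [0.006, -0.166, 0],
    [0.006, -0.166, 0],
    [0.006, -0.166, 0],
    [0.006, -0.166, 0],
    [0.006, -0.166, 0],
    [0.006, -0.166, 0]
  ],
  "spin": [0.667, 0.667, 0.667, 0.667, 0.667, 0.667, 0.667, 0.667, 0.667, 0.667]
}}

```text
time_s: 22.65
tcp_pos: [0.5115, 0.0605, 0.1124]
tcp_rot: [2.515, 1.874, -0.003]
force: [-1.1, -13.5, 6.2]
grip_width: 0.0188
grip_force: 41.6
```

```bash
python3 orb.py
```

```text
ang -105.50217768990068 r 0.09752863004362661 left cw 88.79782231009932
units [ 0.063 -0.001 -0.   ] yaw_y -16.59 tilt -1.0 spin -0.182 t 22.65 w 0.018788971957786227 gf 41.612786650657654 F [ -1.1 -13.5   6.2] q6 0.33929573455465295 [0.5115 0.0605 0.1124]
```

>>> {"name": "apply_moves", "arguments": {
  "hand": [-1, -1, -1, -1, -1, -1, -1, -1, -1, -1],
  "travel": [
    [-0.03, -0.166, -0.03],
    [-0.02, -0.166, 0],
    [0.006, -0.166, 0],
    [0.006, -0.166, 0],
    [0.006, -0.166, 0],
    [0.006, -0.166, 0],
    [0.006, -0.166, 0],
    [0.006, -0.166, 0],
    [0.006, -0.166, 0],
    [0, 0, 0]
  ],
  "spin": [0.667, 0.667, 0.667, 0.667, 0.667, 0.667, 0.667, 0.667, 0.667, 0]
}}

```text
time_s: 23.65
tcp_pos: [0.4612, 0.0936, 0.1124]
tcp_rot: [2.973, 1.012, -0.003]
force: [-1.0, -6.0, 1.8]
grip_width: 0.0188
grip_force: 41.1
```

```bash
python3 orb.py
```

```text
ang -141.44945798466233 r 0.09769782008360428 left cw 52.85054201533768
units [ 0.067 -0.001 -0.   ] yaw_y -52.42 tilt -1.0 spin -0.161 t 23.65 w 0.01883020772182562 gf 41.09389543533325 F [-1.  -6.   1.8] q6 1.0378312292122214 [0.4612 0.0936 0.1124]
```

>>> {"name": "apply_moves", "arguments": {
  "hand": [-1, -1, -1, -1, -1, -1, -1, -1, -1, -1],
  "travel": [
    [0.006, -0.166, 0],
    [0.006, -0.166, 0],
    [0.006, -0.166, 0],
    [0.006, -0.166, 0],
    [0.006, -0.166, 0],
    [0.006, -0.166, 0],
    [0.006, -0.166, 0],
    [0.006, -0.166, 0],
    [0.006, -0.166, 0],
    [0.006, -0.166, 0]
  ],
  "spin": [0.667, 0.667, 0.667, 0.667, 0.667, 0.667, 0.667, 0.667, 0.667, 0.667]
}}

```text
time_s: 24.65
tcp_pos: [0.4408, 0.1555, 0.1124]
tcp_rot: [3.139, -0.068, -0.006]
force: [-7.4, -6.9, 5.9]
grip_width: 0.0186
grip_force: 41.6
```

```bash
python3 orb.py
```

```text
ang 179.42712803190432 r 0.09676613659945438 left cw 13.727128031904329
units [ 0.044 -0.001 -0.   ] yaw_y -92.49 tilt -1.0 spin -0.319 t 24.65 w 0.01858750371998226 gf 41.63843214511871 F [-7.4 -6.9  5.9] q6 1.8750893497658379 [0.4408 0.1555 0.1124]
```

>>> {"name": "apply_moves", "arguments": {
  "hand": [-1, -1, -1, -1, -1, -1, -1, -1],
  "travel": [
    [0, -0.166, 0],
    [0, -0.166, 0],
    [0, -0.125, 0],
    [0, -0.04, 0],
    [0, 0, 0],
    [0, 0, 0],
    [0, 0, 0],
    [0, 0, 0]
  ],
  "spin": [0.667, 0.667, 0.333, 0, 0, 0, 0, 0]
}}

```text
time_s: 25.45
tcp_pos: [0.4433, 0.1755, 0.1124]
tcp_rot: [3.122, -0.337, -0.005]
force: [-6.2, -4.4, 5.0]
grip_width: 0.0186
grip_force: 41.5
```

```bash
python3 orb.py; python3 - <<'E'
from h import *
from m import comps
a=grab('top','t8.png');b=grab('side','s8.png')
for nm,im,box in(('top',a,(210,160,300,265)),('side',b,(210,195,330,310))):
    im=np.ascontiguousarray(im[:,:,::-1])
    for c,n,bb in comps(im,(20,130,90),(35,255,255),box,10)[1]:print(nm,c,n,bb,ray(nm,*c,.113)[:2],ray(nm,*c,.012)[:2])
A=cv2.resize(a[160:260,205:305],(400,400),interpolation=2)
B=cv2.resize(b[195:295,225:325],(400,400),interpolation=2)
cv2.imwrite('pics/crop8.png',np.hstack([A,B])[:,:,::-1])
E
```

```text
ang 167.47040567370095 r 0.09663635318889686 left cw 1.7704056737009637
units [ 0.041  0.    -0.   ] yaw_y -102.31 tilt -1.0 spin 0.037 t 25.45 w 0.018608075809572296 gf 41.48488461971283 F [-6.2 -4.4  5. ] q6 2.085101855597111 [0.4433 0.1755 0.1124]
top [244.48 246.6 ] 87 [241 240   9  14] [0.38493947 0.18687108] [0.3914245  0.19450986]
side [287.22 253.29] 102 [279 248  17  11] [0.43926101 0.19219392] [0.45953434 0.1214586 ]
side [300.54 275.31] 99 [293 270  16  11] [0.37481373 0.26156694] [0.38984878 0.19647027]
```

View pics/crop8.png

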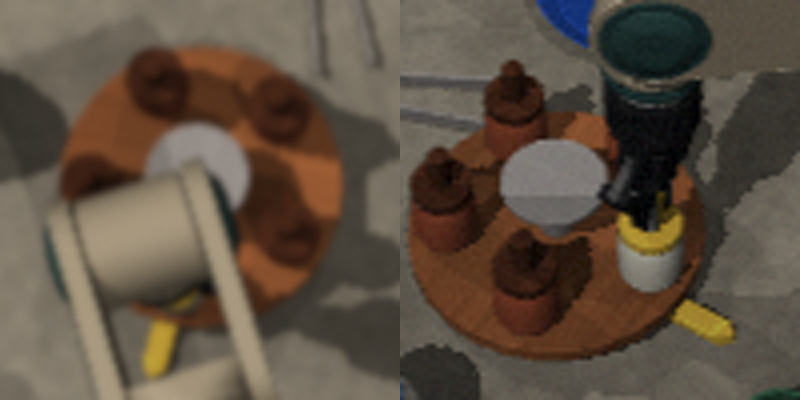

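The yellow jar is next to the pointer (side crop, lid (652,235), pointer (705,320)). I'll nudge the last ~1.8° and cross-check with the dark jars.

>>> {"name": "apply_moves", "arguments": {
  "hand": [-1, -1, -1, -1, -1, -1],
  "travel": [
    [-0.02, -0.06, 0],
    [0, -0.02, 0],
    [0, 0, 0],
    [0, 0, 0],
    [0, 0, 0],
    [0, 0, 0]
  ],
  "spin": [0.3, 0, 0, 0, 0, 0]
}}

```text
time_s: 26.15
tcp_pos: [0.444, 0.1785, 0.1124]
tcp_rot: [3.116, -0.386, -0.002]
force: [-2.1, -5.4, 2.3]
grip_width: 0.0187
grip_force: 41.2
```

```bash
python3 orb.py; python3 - <<'E'
from h import *
a=grab('top','t9.png');b=grab('side','s9.png')
C=np.array([.5376,.1545])
# expected lid outlines (z=.108) at the aligned pose, drawn for checking
for nm,im,o in(('top',a,(205,160)),('side',b,(225,195))):
    v=cv2.resize(np.ascontiguousarray(im[o[1]:o[1]+100,o[0]:o[0]+100,::-1]),(400,400),interpolation=2)
    for k in range(5):
        t=np.radians(165.7+72*k);q=C+.095*np.array([np.cos(t),np.sin(t)])
        P=[(proj(nm,[q[0]+.027*np.cos(f),q[1]+.027*np.sin(f),.108])-o+.5)*4 for f in np.linspace(0,6.28,40)]
        cv2.polylines(v,[np.int32(P)],True,(0,255,0),1)
    cv2.imwrite(f'pics/c9{nm}.png',v)
cv2.imwrite('pics/c9.png',np.hstack([cv2.imread('pics/c9top.png'),cv2.imread('pics/c9side.png')]))
E
```

```text
ang 165.64061800710843 r 0.09658295571035447 left cw 359.94061800710847
units [ 0.04  0.   -0.  ] yaw_y -104.11 tilt -1.0 spin 0.042 t 26.15 w 0.018675789064953586 gf 41.211857199668884 F [-2.1 -5.4  2.3] q6 2.1227194881801292 [0.444  0.1785 0.1124]
```

View pics/c9.png

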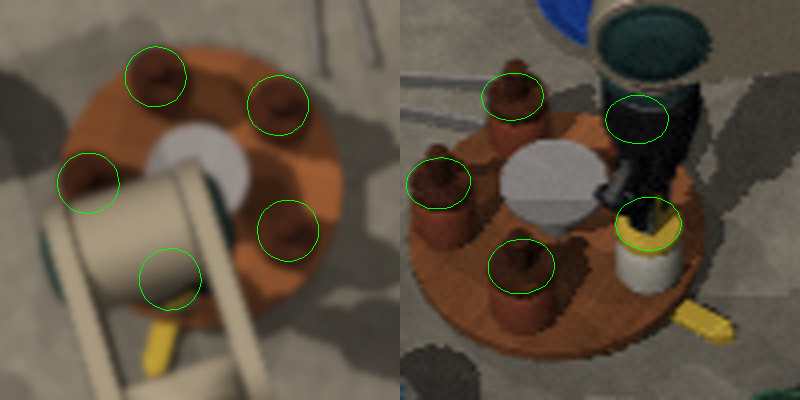

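The predicted aligned lid outlines fall on the real lids in both views (yellow at side crop (648,225)). The fingers hold the knob with 41 N and everything is at rest, so I'm handing in.

```bash
python3 -c "
from rig import robot;print(robot.sign_off())"
```

```text
the job is handed in; nothing more can be done
None
```

I handed the job in at about 26 s of the 72 s limit: the canister is upright and released on the blue plate, and the yellow jar is lined up with the pointer (about 0.1° off by my estimate) with the gripper still holding its knob; the verdict was not reported back to me.

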